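# Test the three terminals and snap the case shut

### The arm

A 6-joint arm with a two-finger parallel gripper is mounted at the origin on the work surface. World frame = base frame: x ahead of the robot, y to its left, z up, the work surface at z = 0. Lengths are in m, angles in rad, forces in N, time in s.
With the tool pointing down it reaches from about 0.275 to 0.875 m from the base axis. Payload 12.5 kg.
Tool frame: the origin (TCP) lies at the very end of the fingers, on their centre line; the grasp point (between the pads) lies 19 mm behind it; z points along the fingers, y is the line along which they close (so a half turn about z gives the same grasp; the last joint's range is limited). The gripper opens to 85 mm and grips with 20 to 120 N. Pads are 22 mm wide; open, the fingers measure 114 mm over their backs; the gripper's body (76 mm by 85 mm) begins 54 mm behind the grasp point. The pads swing forward as they close: fully open they stand 13 mm farther back than shut.
Start: joints at [-1.284, 0.351, 1.652, -0, 1.139, -0.085], TCP at [0.2, -0.512, 0.194] pointing down, gripper open.
Joint ranges: [-2.75, 2.75], [-0.79, 2.1], [0.01, 2.65], [-1.57, 4.71], [0.07, 3.14], [-2.87, 2.87]. Speed limits (rad/s): [2.22, 2.22, 2.79, 3.14, 3.14, 3.14].

### API

Orientations are given as a 3x3 rotation matrix whose columns are the frame's x, y, z axes.
In Python, from bench import manip gives the robot as it stands. Calls block until the motion is done:
- manip.move_ptp(position, orientation): joint-space move of the TCP to a pose.
- manip.move_l(position, attitude=None, max_speed=0.15): straight line of the TCP; attitude=None keeps the orientation; max_speed is the mean speed in m/s.
- manip.move_j(angles): joint-space move.
- manip.set_gripper(opening, effort=None): opening from 0.0 (shut) to 1.0 (fully open); effort is the grip in N (None keeps the last); returns when the fingers have stopped.
- manip.dwell(seconds).
- manip.inverse_kinematics(position, orientation): joint angles nearest the present ones, or None.
- manip.grab_frame(name): name is "side" or "top" or "wrist"; returns (picture, depth): 400x640x3 uint8, red, green, blue; 400x640 float32, m along the optical axis (not along the pixel's ray), 0 where there is no reading.
- manip.get_calibration(name): a dict with "camera_matrix" (3x3 intrinsics, pixels), "k1" (the pictures are not rectified: a ray, as slopes to the right and down, at radius r is drawn at 1 + k1 r^2 times it, then the intrinsics apply), "R" (3x3) and "t" (3): a world point X has camera coordinates R X + t. Camera axes: x right, y down, z forward; pixel columns grow to the right and rows downward; lengths in m; the calibration is good to about 2 mm. A picture is of the moment at which its call begins: read the wrist's pose just before it. get_calibration takes no time and is no camera call; for the wrist camera it gives the pose at the moment of the call.
A pose or a line that the arm cannot do raises manip.Unreachable and nothing moves.
- manip.sign_off(): hands the job in; it is judged then, once.
Trained networks look in the newest picture that a camera, given by its name, has taken for a name from the list of things; names that differ only in an ending like _2 or _b are one class to them, and where a whole thing is asked for, a point or a joint stands for the part that bears it (a point fixed in the world has none). Each returns a list of dicts, best first, with "confidence" (0 to 1); they miss things now and then, are a little off and sometimes report something else, mostly with a low value. They report only what shows in the picture. A call takes as long as a camera call.
- manip.look_for(camera, name): "at" ([x, y, z] in m, in world coordinates, good to about 4 mm: the middle of the surface that is visible of it).
Readings, each from a call of its own:
- manip.current_time(): time.
- manip.current_qpos(): joint angles.
- manip.current_joint_vel(): joint speeds.
- manip.current_joint_torque(): joint torques, N m.
- manip.current_ee_pos(): TCP position.
- manip.current_tcp_rot(): TCP orientation.
- manip.current_force(): force on the tool from outside, world axes, zero at the start.
- manip.current_ft_torque(): the same for the moment, N m.
- manip.current_grip_width(): opening from 0.0 (shut) to 1.0 (fully open).
- manip.current_grip_force(): force on a finger pad.
Only numpy, scipy, OpenCV 4.12 (cv2) and the standard library are available. Lean on these libraries where they do the work, as an engineer would, in place of code of your own. Each camera call takes 0.05 s, during which the arm holds its last target. There are 200 camera calls.

### The job

Take the continuity tester from its fork rest and touch its needle to the brass stud on the round insulator, then the square one, then the oblong one, each time pressing gently until the sprung stud gives a little and holding for about half a second. Hang the tester back in its rest, then shut the case lid and press it down until it snaps fully home. Leave everything else where it is.

Things in the scene. Friction and masses are not known exactly. Their poses are not given: they have to be found in the camera images.
- tester: cordless continuity tester, stands upright in its rest. Origin at the point of the needle, z along its axis towards the handle. Needle 5 mm across up to z = 40 mm, black sleeve 8 mm to z = 60, black collar disc 32 mm across from z = 60 to 66, square grey handle 20 x 20 mm from z = 66 to 126 (sides along x and y; grip it by the handle). 70 g
- tester_collar (a point): on the tester's axis, underside of its collar, 60 mm above the point of the needle
- rest: heavy fixed dark steel stand, base 85 x 80 x 12 mm, origin under the middle of the fork. Two prongs (10 mm wide, 16 mm apart, level tops at z = 85 mm, from x = -18 to +20 mm) carry the tester's collar, its needle hanging between them; fork open to -x, a column 16 x 36 mm as high as the prongs closes it at x = 20 to 36
- rest_seat (a point): middle of the fork at the height of the prong tops (85 mm); the tester's collar underside sits here
- case: fixed open aluminium case, 210 mm (x) x 150 mm (y) x 60 mm high, walls and floor 4 mm, origin under its centre. The lid is hinged along the +y wall. Inside, along the +y wall, a copper coil and small cans up to 32 mm high; the three insulators stand in a row along x, about 60 mm apart, their studs 4 to 26 mm to the -y side of the case's middle
- lid (a joint): angle of the case lid: 0 shut, 2.0 wide open leaning outwards past upright. Within about 0.4 rad of upright it stays where left; tipped further towards the case (below about 1.1 rad) it sinks shut by itself in 1 to 2 s until it rests on a ball catch at about 0.09 rad. About 10 N down on its front edge pushes it past the catch with a snap to 0, where it stays
- lid_edge (a point): on the outer (upper when shut) face of the lid, 140 mm from the hinge line, mid length; press here. The lid is an aluminium plate 214 mm along the hinge, 158 mm wide, 4 mm thick, 0.25 kg, with a 26 mm lip at its front edge. x along the hinge like the case, z out of the outer face
- lid_hinge (a point): middle of the hinge line, on top of the case's +y wall (60 mm up), in the plane of the lid plate's underside. Open by angle a, the lid runs from here -cos(a) along the case's y and +sin(a) upwards
- round_post: white ceramic insulator, a round disc 34 mm across, 14 mm high, on the case floor; origin under its centre. In its middle stands a round brass stud with a flat head 14 mm across. How far the stud is screwed in differs and is not reported: the head's top is 10.5 to 24.5 mm above the insulator's top
- round_stud (a joint): how far the stud on the round insulator is pressed in (m): 0 free, 0.007 against its stop. It springs back; it starts to move at about 2.4 N and needs about 6.6 N for all 7 mm. More than 18 N between tester and insulator or stud breaks the ceramic
- square_post: white ceramic insulator, a square block 32 x 32 mm, 14 mm high, on the case floor; origin under its centre. In its middle stands a round brass stud with a flat head 14 mm across. How far the stud is screwed in differs and is not reported: the head's top is 10.5 to 24.5 mm above the insulator's top
- square_stud (a joint): how far the stud on the square insulator is pressed in (m): 0 free, 0.007 against its stop. It springs back; it starts to move at about 2.4 N and needs about 6.6 N for all 7 mm. More than 18 N between tester and insulator or stud breaks the ceramic
- long_post: white ceramic insulator, an oblong block 22 mm (x) x 60 mm (y), 14 mm high, on the case floor; origin under its centre. In its middle stands a round brass stud with a flat head 14 mm across. How far the stud is screwed in differs and is not reported: the head's top is 10.5 to 24.5 mm above the insulator's top
- long_stud (a joint): how far the stud on the long insulator is pressed in (m): 0 free, 0.007 against its stop. It springs back; it starts to move at about 2.4 N and needs about 6.6 N for all 7 mm. More than 18 N between tester and insulator or stud breaks the ceramic
- meter: bystander: black hand multimeter 85 x 170 x 40 mm; origin under its middle, loose; leave it where it is
- pliers: bystander: pliers with blue grips, about 160 mm; origin under its middle, loose; leave it where it is
- driver: bystander: screwdriver lying on the table; origin under its middle, loose; leave it where it is
- spool: bystander: empty white wire spool, 64 mm across, 45 mm high; origin under its middle, loose; leave it where it is
- jar: bystander: glass jar 60 mm across, 80 mm high; origin under its middle, loose; leave it where it is
- mug: bystander: blue mug 80 mm across, 95 mm high; origin under its middle, loose; leave it where it is
- relay: bystander: aluminium capacitor can 38 mm across, 50 mm high; origin under its middle, loose; leave it where it is

How it is judged:
By the outcome, as a careful person would: the job done as asked, in the order asked, and still so for the second after the job is handed in, with the robot touching nothing.
It also fails if it takes over 72 s, if anything falls off the work surface, if the arm or the gripper's body presses on something with over 40 N, if the wrist force passes 120 N, or if a joint passes its speed limit or range.

## Working session

There is one attempt and no reset: what is moved stays moved. The work goes in short steps, each a Python script; the robot and the scene stay as the last script left them, time stands still between calls to the robot, and variables do not carry over. Pictures are saved under pics/ and viewed, at most 10 in all, crops included, and the job is handed in when it is done.

```bash
ls; mkdir -p pics; python3 - <<'E'
from bench import manip
import cv2,numpy as np
ims={}
for c in ("top","side"):
    p,d=manip.grab_frame(c); cv2.imwrite(f"pics/{c}0.png",p[:,:,::-1]); np.savez(f"{c}0.npz",p=p,d=d)
    k=manip.get_calibration(c); print(c,k)
    for n in ["tester","tester_collar","rest","rest_seat","case","lid","lid_edge","lid_hinge","round_post","square_post","long_post","round_stud","square_stud","long_stud","meter","mug","jar","spool","relay"]:
        r=manip.look_for(c,n); print(n,[(np.round(x["at"],3).tolist(),round(x["confidence"],2)) for x in r[:3]])
print(manip.current_time())
E
```

```text
pics
top {'camera_matrix': array([[389.07090378,   0.        , 317.65343684],
       [  0.        , 389.07090378, 200.49267146],
       [  0.        ,   0.        ,   1.        ]]), 'k1': -0.0005287341859557141, 'R': array([[ 0.0280959 , -0.99952425, -0.01272392],
       [-0.98194815, -0.02521546, -0.18746205],
       [ 0.18705203,  0.01776115, -0.98218943]]), 't': array([-0.01822133,  0.5581612 ,  0.95475152])}
tester [([0.503, -0.282, 0.132], 0.65)]
tester_collar []
rest [([0.505, -0.279, 0.013], 0.67)]
rest_seat [([0.612, -0.457, 0.053], 0.74), ([0.507, -0.278, 0.009], 0.59), ([0.728, -0.249, 0.023], 0.57)]
case []
lid [([0.552, 0.111, 0.155], 0.88), ([0.504, -0.283, 0.134], 0.43)]
lid_edge [([0.554, 0.115, 0.151], 0.64)]
lid_hinge [([0.555, 0.112, 0.154], 0.98)]
round_post [([0.598, -0.006, 0.017], 0.47)]
square_post []
long_post [([0.475, 0.016, 0.021], 0.64)]
round_stud [([0.533, 0.453, 0.082], 0.37), ([0.612, -0.458, 0.05], 0.32)]
square_stud [([0.537, 0.016, 0.016], 0.15)]
long_stud []
meter [([0.342, -0.209, 0.039], 0.68)]
mug [([0.611, -0.458, 0.052], 0.55)]
jar [([0.535, 0
[... 673 characters left out ...]
44], 0.35)]
rest [([0.523, -0.28, 0.012], 0.63)]
rest_seat [([0.517, -0.284, 0.01], 0.6)]
case [([0.529, 0.108, 0.091], 0.62), ([0.532, 0.476, 0.078], 0.48)]
lid [([0.554, 0.117, 0.175], 0.73), ([0.529, 0.108, 0.094], 0.4)]
lid_edge [([0.552, 0.121, 0.176], 0.96), ([0.614, -0.428, 0.065], 0.4), ([0.517, -0.282, 0.01], 0.26)]
lid_hinge [([0.555, 0.116, 0.173], 0.74)]
round_post []
square_post []
long_post [([0.47, 0.02, 0.021], 0.63)]
round_stud []
square_stud []
long_stud []
meter [([0.343, -0.187, 0.033], 0.79)]
mug [([0.615, -0.426, 0.064], 0.64)]
jar [([0.532, 0.478, 0.079], 0.62), ([0.393, 0.265, 0.01], 0.49)]
spool [([0.762, -0.106, 0.044], 0.88)]
relay [([0.75, 0.074, 0.04], 0.77)]
2.0
```

View pics/top0.png

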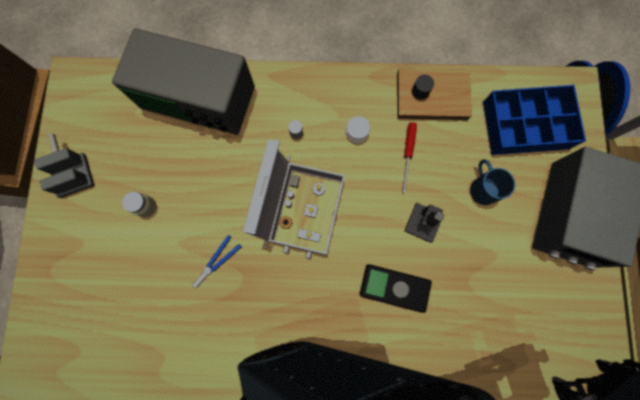

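View pics/side0.png

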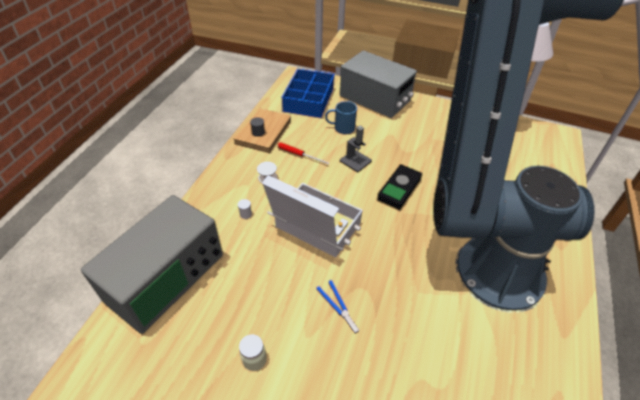

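The top view shows the case at about (300,205) with its lid standing open on the +y (left) side, the tester in its rest at (430,218), the meter at (396,288) and the mug at (492,185). The side view agrees. I'll look closer with the wrist camera.

```bash
python3 - <<'E'
from bench import manip
import cv2,numpy as np
print(manip.current_tcp_rot().round(3).tolist())
R=np.array([[1,0,0],[0,-1,0],[0,0,-1.]])
def shot(tag,names):
    k=manip.get_calibration("wrist"); p,d=manip.grab_frame("wrist")
    cv2.imwrite(f"pics/{tag}.png",p[:,:,::-1]); np.savez(f"{tag}.npz",p=p,d=d,K=k["camera_matrix"],k1=k["k1"],R=k["R"],t=k["t"])
    print(tag,manip.current_time(),manip.current_ee_pos().round(3),"cam",(-k["R"].T@k["t"]).round(3),k["R"].round(2).tolist(),k["camera_matrix"][0,0],k["k1"])
    for n in names:
        r=manip.look_for("wrist",n); print(n,[(np.round(x["at"],4).tolist(),round(x["confidence"],2)) for x in r[:3]])
manip.move_ptp([0.45,-0.28,0.36],R); shot("w_rest",["tester","rest","tester_collar","rest_seat"])
manip.move_ptp([0.47,-0.03,0.40],R); shot("w_case",["round_post","square_post","long_post","round_stud","square_stud","long_stud","lid","case","lid_edge","lid_hinge"])
E
```

```text
[[0.932, 0.363, 0.0], [0.363, -0.932, -0.0], [-0.0, 0.0, -1.0]]
w_rest 3.4667 [ 0.449 -0.281  0.359] cam [ 0.53  -0.279  0.539] [[0.0, -1.0, -0.0], [-0.95, -0.0, 0.31], [-0.31, 0.0, -0.95]] 348.58903282101 -0.055923441962176704
tester [([0.5091, -0.2834, 0.1433], 0.96), ([0.4188, 0.2168, 0.0107], 0.65), ([0.5603, 0.1019, 0.0844], 0.38)]
rest [([0.5205, -0.2854, 0.0119], 0.96), ([0.476, 0.0171, 0.0152], 0.74)]
tester_collar [([0.5579, 0.1009, 0.0855], 0.65), ([0.5143, -0.2878, 0.1478], 0.59)]
rest_seat [([0.5198, -0.2898, 0.0087], 0.71), ([0.5427, 0.0133, 0.0288], 0.19)]
w_case 4.7167 [ 0.47  -0.031  0.4  ] cam [ 0.55  -0.03   0.579] [[0.0, -1.0, -0.0], [-0.95, -0.0, 0.31], [-0.31, 0.0, -0.95]] 348.58903282101 -0.055923441962176704
round_post [([0.5969, -0.0033, 0.0179], 0.67), ([0.6421, -0.2377, 0.0155], 0.18)]
square_post []
long_post [([0.475, 0.0198, 0.0154], 0.89), ([0.4781, 0.0193, 0.0282], 0.61)]
round_stud [([0.5993, -0.001, 0.0431], 0.42)]
square_stud [([0.5425, 0.015, 0.0335], 0.36)]
long_stud [([0.4751, 0.0165, 0.0285], 0.54), ([0.5399, 0.44, 0.0374], 0.48)]
lid [([0.5627, 0.113, 0.1525], 0.58)]
case [([0.5567, 0.0895, 0.062], 0.78)]
lid_edge [([0.5612, 0.1056, 0.1574], 0.66)]
lid_hinge [([0.5572, 0.1129, 0.154], 0.86)]
```

View pics/w_rest.png

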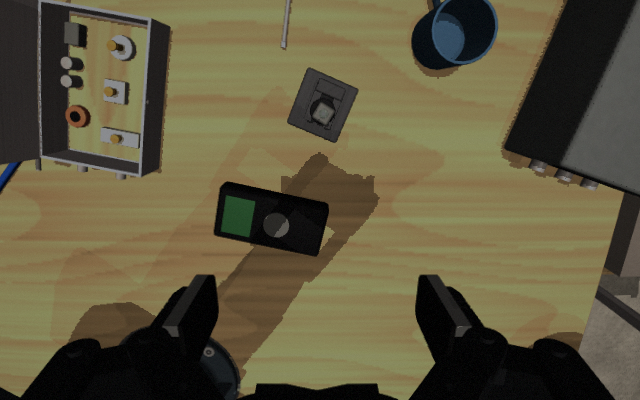

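View pics/w_case.png

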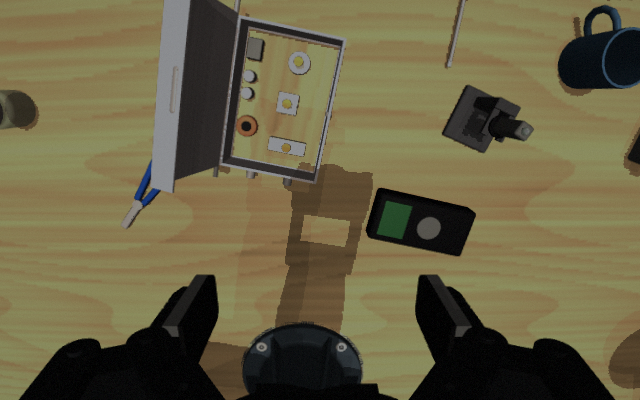

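The w_rest view has the rest at (323,105) with the handle top at (323,110), and the case with the round stud at (115,46), square at (110,91) and oblong at (117,139). In w_case, the lid's edge line is on the left at x≈180, and the studs are at (298,62), (287,103) and (286,148). Next I'll fit the geometry from depth.

```bash
cat > h.py <<'E'
from bench import manip
import cv2,numpy as np
def cloud(tag):
    z=np.load(tag+".npz"); p,d=z["p"],z["d"]; h,w=d.shape
    v,u=np.mgrid[:h,:w]; uv=np.stack([u,v],-1).reshape(-1,1,2).astype(np.float64)
    r=cv2.undistortPoints(uv,z["K"],np.array([float(z["k1"]),0,0,0])).reshape(h,w,2)
    c=np.dstack([r[...,0]*d,r[...,1]*d,d]); X=(c-z["t"])@z["R"]
    X[d==0]=np.nan; return p,X
def rect(P):
    (c,s,a)=cv2.minAreaRect((P[:,:2]*1000).astype(np.float32)); return np.round(c,1),np.round(s,1),round(a,1)
def shot(tag):
    k=manip.get_calibration("wrist"); p,d=manip.grab_frame("wrist")
    cv2.imwrite(f"pics/{tag}.png",p[:,:,::-1]); np.savez(f"{tag}.npz",p=p,d=d,K=k["camera_matrix"],k1=k["k1"],R=k["R"],t=k["t"])
    return cloud(tag)
E
cat > m.py <<'E'
from h import *
np.set_printoptions(suppress=True)
for tag in("w_rest","w_case"):
    p,X=cloud(tag); z=X[...,2]; hsv=cv2.cvtColor(p,cv2.COLOR_RGB2HSV)
    near=lambda x,y,r:np.hypot(X[...,0]-x,X[...,1]-y)<r
    print(tag,"table z",np.nanmedian(z[near(.42,-.12,.03)]))
    for n,lo,hi in(("handle",.143,.16),("forktop",.078,.092),("base",.006,.02)):
        m=near(.51,-.283,.07)&(z>lo)&(z<hi)
        if n=="base": m&=p.max(-1)<110
        print(n,m.sum(),rect(X[m]) if m.sum()>5 else "", np.nanmedian(z[m]), np.nanmean(X[m],0).round(4))
    m=near(.545,.02,.16)&(z>.054)&(z<.066)&(X[...,1]<.10); print("rim",rect(X[m]),np.nanmedian(z[m]))
    for n,x,y in(("round",.598,-.002),("square",.54,.014),("long",.475,.018)):
        m=near(x,y,.022)&(z>.024); b=m&(hsv[...,1]>90)&(hsv[...,0]>8)&(hsv[...,0]<30)
        print(n,"z>24mm:",m.sum(),np.nanmean(X[m],0).round(4),np.nanpercentile(z[m],[10,50,90]).round(4),"brass",b.sum(),np.nanmean(X[b],0).round(4),
          "post",rect(X[near(x,y,.035)&(z>.0145)&(z<.0225)&(hsv[...,1]<70)]))
    m=near(.555,.12,.14)&(z>.085)&(z<.3)&(X[...,1]>.06); P=X[m]
    if m.sum()>50:
        c=np.median(P,0); u,s,v=np.linalg.svd(P-c,full_matrices=False); print("lid",m.sum(),c,v[2],P.min(0),P.max(0))
E
python3 m.py
```

```text
w_rest table z -0.0005653770711774407
handle 337 (array([ 511.1, -286. ]), array([20. , 20.1]), 59.0) 0.14988545876155715 [ 0.5112 -0.286   0.1502]
forktop 826 (array([ 519.6, -288.6]), array([36. , 53.6]), 67.0) 0.08427687439867128 [ 0.5251 -0.2895  0.0851]
base 2075 (array([ 514.8, -286.7]), array([80.6, 85. ]), 67.4) 0.01096402020767421 [ 0.5143 -0.2845  0.0109]
rim (array([537.9,  25.3]), array([156.5, 211.5]), 78.4) 0.059173263070318755
round z>24mm: 112 [ 0.5971 -0.004   0.0387] [0.0296 0.0408 0.0422] brass 108 [ 0.5971 -0.004   0.0389] post (array([597. ,  -4.7]), array([31.6, 32.8]), 78.1)
square z>24mm: 82 [0.5379 0.0155 0.0313] [0.0303 0.0314 0.0324] brass 75 [0.538  0.0155 0.0314] post (array([538.4,  15.4]), array([33.7, 32.1]), 76.8)
long z>24mm: 61 [0.4713 0.0186 0.0299] [0.0286 0.03   0.0309] brass 60 [0.4713 0.0185 0.0299] post (array([471.5,  18.1]), array([59.3, 22.5]), 78.5)
lid 3265 [0.54841727 0.10669262 0.09849271] [ 0.19733209  0.96166835 -0.19040493] [0.4499177  0.08346337 0.08500805] [0.64790674 0.13110283 0.11666354]
w_case table z -0.0007300529408426567
han
[... 319 characters left out ...]
.0108]
rim (array([547.7,  25.1]), array([157.6, 229.8]), 78.9) 0.059118891410572895
round z>24mm: 68 [ 0.5976 -0.0025  0.0408] [0.0395 0.0407 0.0419] brass 50 [ 0.5966 -0.0023  0.0406] post (array([597.4,  -2.6]), array([31.7, 32.3]), 14.7)
square z>24mm: 59 [0.5382 0.0168 0.0313] [0.0301 0.0311 0.0326] brass 46 [0.5376 0.0168 0.0313] post (array([538.4,  16.5]), array([31.9, 30.8]), 78.4)
long z>24mm: 11564 [0.4789 0.0203 0.4935] [0.4664 0.5016 0.5155] brass 553 [0.4769 0.0195 0.4398] post (array([471.6,  19.3]), array([59.6, 22.1]), 78.4)
lid 11325 [0.55929913 0.11455685 0.16482811] [ 0.20075153  0.97600058 -0.08439012] [0.45008491 0.08146897 0.08500301] [0.65987762 0.15339786 0.22205672]
```

```bash
cat >> h.py <<'E'
def Ry(deg):
    a=np.radians(deg); return np.array([[np.cos(a),np.sin(a),0],[np.sin(a),-np.cos(a),0],[0,0,-1]])
R0=Ry(-31.5)
E
python3 - <<'E'
from h import *
c=[.5112,-.2856]
print(manip.inverse_kinematics([*c,.106],R0))
manip.move_ptp([*c,.23],R0); manip.move_l([*c,.106],max_speed=.12)
p0=manip.current_ee_pos(); manip.set_gripper(0,60); print(p0,manip.current_ee_pos(),manip.current_grip_width(),manip.current_grip_force(),manip.current_force())
manip.move_l([*c,.24],max_speed=.12)
print(manip.current_grip_width(),manip.current_force())
manip.move_ptp([.5973,-.0034,.041+.081+.025],R0)
print(manip.current_time(),manip.current_ee_pos(),manip.current_force())
p,X=shot("w_g1")
E
```

```text
[-5.88980470e-01  5.14982853e-01  1.63647911e+00 -4.44089210e-16
  9.90130694e-01  1.53159457e+00]
[ 0.51161311 -0.28581569  0.10677942] [ 0.51130633 -0.28580917  0.10632096] 0.2124131901304644 58.82073389191646 [-1.3217667   0.08770629  3.2151146 ]
0.20993162453735636 [ 0.32162432  0.28642756 -0.19496677]
10.6583 [ 0.59751035 -0.00442194  0.14736186] [ 0.93184012  0.01715756 -0.46145702]
```

View pics/w_g1.png

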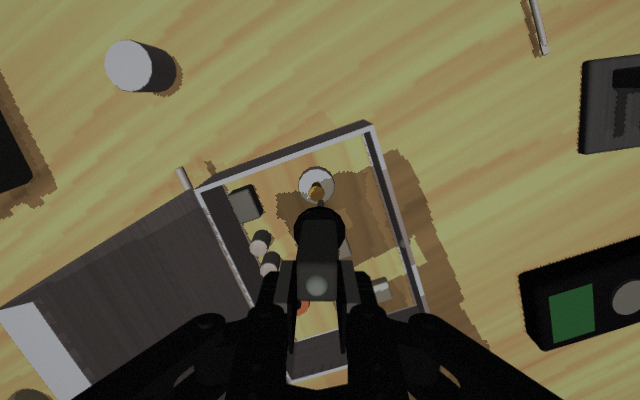

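The needle tip shows near (320,203), pointing at the round stud at (316,190) on the white disc. I'll measure both in this frame.

```bash
python3 - <<'E'
from h import *
np.set_printoptions(suppress=True,precision=4)
p,X=cloud("w_g1"); z=X[...,2]; hsv=cv2.cvtColor(p,cv2.COLOR_RGB2HSV)
n=np.hypot(X[...,0]-.5975,X[...,1]+.0035)<.03
for lo,hi in((.036,.046),(.055,.07),(.07,.085),(.085,.105),(.105,.12),(.12,.14)):
    m=n&(z>lo)&(z<hi)
    if lo<.05: m&=hsv[...,1]>90
    if m.sum(): print(lo,m.sum(),X[m].mean(0),X[m].min(0),X[m].max(0), rect(X[m]) if m.sum()>4 else'')
print("disc",rect(X[n&(z>.0145)&(z<.0225)&(hsv[...,1]<70)]))
# collar disc edge: z ~ .126-.132
m=n&(z>.126)&(z<.136); print("collar",m.sum(),rect(X[m]) if m.sum()>4 else'',z[m].mean() if m.sum() else '')
vs,us=np.mgrid[180:232:2,308:334:2]
for v in range(180,230,3): print(v,[f"{1000*z[v,u]:.0f}" for u in range(308,334,2)],hsv[v,318])
E
```

```text
0.036 193 [ 0.5983 -0.0033  0.0411] [ 0.5916 -0.0096  0.0389] [0.6048 0.0034 0.0428] (array([597.9,  -3.1]), array([11.9, 13.8]), 58.5)
0.055 6 [ 0.5982 -0.0073  0.0694] [ 0.5968 -0.0088  0.0679] [ 0.5988 -0.0054  0.0699] (array([598.2,  -7.3]), array([3.8, 0.8]), 59.7)
0.07 32 [ 0.5982 -0.0073  0.0778] [ 0.5966 -0.0087  0.0718] [ 0.5994 -0.0042  0.0848] (array([598.3,  -6.8]), array([4.7, 1.9]), 68.6)
0.12 899 [ 0.6035 -0.0093  0.1319] [ 0.5826 -0.0208  0.126 ] [0.6133 0.0107 0.1399] (array([600.2,  -7. ]), array([31.1, 25.1]), 53.5)
disc (array([598.4,  -3.3]), array([32.9, 32.4]), 78.6)
collar 818 (array([600.2,  -7. ]), array([31.1, 25.1]), 53.5) 0.1312297099133925
180 ['18', '17', '16', '18', '17', '16', '17', '18', '17', '17', '18', '18', '16'] [113   6 157]
183 ['17', '17', '17', '20', '22', '21', '18', '17', '17', '20', '18', '17', '17'] [ 18 168  41]
186 ['18', '18', '26', '42', '42', '41', '27', '18', '16', '17', '17', '17', '18'] [ 18 173  62]
189 ['18', '41', '42', '41', '40', '43', '42', '41', '17', '18', '17', '17', '17'] [ 18 163  97]
192 ['40', '40', '41', '40', '41',
[... 578 characters left out ...]
1', '130', '132', '131', '131', '129'] [128  93  11]
213 ['131', '132', '132', '131', '131', '132', '132', '131', '131', '132', '131', '131', '132'] [105  85   6]
216 ['132', '132', '132', '132', '132', '132', '131', '132', '131', '131', '131', '132', '132'] [ 75 113   9]
219 ['133', '131', '132', '133', '132', '131', '130', '132', '132', '132', '132', '132', '131'] [15 78 13]
222 ['139', '140', '138', '139', '140', '139', '139', '139', '139', '138', '139', '139', '139'] [45 26 20]
225 ['144', '145', '144', '144', '144', '143', '144', '144', '146', '145', '144', '145', '143'] [40 32 24]
228 ['149', '149', '149', '148', '149', '148', '149', '149', '149', '150', '150', '149', '148'] [ 0 20 25]
```

```bash
cat >> h.py <<'E'
OFF=np.array([-.0012,-.0017])   # needle minus actual TCP, horizontal
def goto(xy,z,fn=manip.move_l,**k):
    """put needle over xy, compensating the servo's steady error once"""
    t=np.array(xy)-OFF; cmd=np.array([*t,z]); fn(cmd,R0,**k); manip.dwell(.1)
    e=manip.current_ee_pos(); cmd[:2]+=t-e[:2]; manip.move_l(cmd,max_speed=.05); return cmd
def press(cmd,top,fgoal=3.6,lim=.007):
    """cmd: commanded TCP; top: expected head height"""
    cmd=cmd.copy(); cmd[2]=top+.081+.004; manip.move_l(cmd,max_speed=.06); manip.dwell(.15)
    f=lambda:np.mean([manip.current_force() for _ in range(5)],0)
    f0=f(); z0=None; log=[]
    for i in range(16):
        cmd[2]-=.001; manip.move_l(cmd,max_speed=.02); d=f()-f0; z=manip.current_ee_pos()[2]
        log.append((round(1000*z,1),round(d[2],1)))
        if d[2]>fgoal: break
    print(log); manip.dwell(.55); print("hold dF",(f()-f0).round(2),manip.current_ee_pos().round(4),manip.current_time())
    cmd[2]=top+.081+.025; manip.move_l(cmd,max_speed=.1)
E
python3 - <<'E'
from h import *
cmd=goto([.598,-.0032],.135,max_speed=.05); print(manip.current_ee_pos(),cmd,manip.current_time())
press(cmd,.0413)
print(manip.current_time(),manip.current_force())
E
```

```text
[ 0.59923718 -0.00139823  0.13517314] [ 0.59916361 -0.00142484  0.135     ] 11.4583
[(np.float64(125.3), np.float64(0.4)), (np.float64(124.2), np.float64(0.6)), (np.float64(123.2), np.float64(0.6)), (np.float64(122.5), np.float64(1.9)), (np.float64(121.4), np.float64(3.3)), (np.float64(120.3), np.float64(4.0))]
hold dF [-0.    1.36  4.07] [ 0.5992 -0.0014  0.1203] 13.95
14.3667 [-0.14567323  0.25999188 -1.46833647]
```

Round stud pressed about 2 mm at 4 N and held for over 0.5 s. Next the square stud, measured again from close in.

```bash
cat >> h.py <<'E'
def rel(tag,xy,lo,hi,tip):
    """stud head centre and needle axis seen in one frame"""
    p,X=shot(tag); z=X[...,2]; hsv=cv2.cvtColor(p,cv2.COLOR_RGB2HSV); e=manip.current_ee_pos()
    n=np.hypot(X[...,0]-xy[0],X[...,1]-xy[1])<.025
    b=n&(z>lo)&(z<hi)&(hsv[...,1]>90); q=n&(z>tip)&(z<tip+.02)
    s=X[b].mean(0); nd=X[q].mean(0)[:2]-.0022*R0[:2,0]
    print(tag,"stud",s.round(4),rect(X[b]),b.sum(),"needle",nd.round(4),q.sum(),"ncalc",(e[:2]+OFF).round(4)); return s,nd
E
python3 - <<'E'
from h import *
cmd=goto([.5382,.0163],.0315+.081+.020,fn=manip.move_l,max_speed=.1); manip.dwell(.1)
print(manip.current_ee_pos(),manip.current_time())
s,nd=rel("w_sq",[.5382,.0163],.027,.036,.047)
E
```

```text
[0.53889029 0.01818153 0.13250182] 15.6083
w_sq stud [0.5391 0.0158 0.0314] (array([539.1,  15.7]), array([13.5, 12.5]), 56.5) 198 needle [0.5376 0.0166] 33 ncalc [0.5377 0.0165]
```

View pics/w_sq.png

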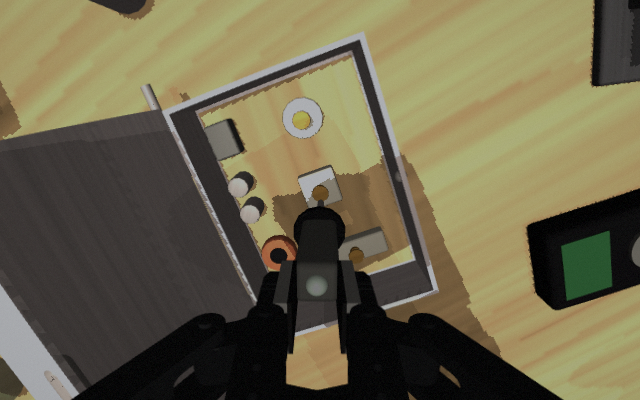

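The needle at (320,205) stands right behind the square stud at (319,192), and the round and oblong studs sit untouched at (301,120) and (356,254). The needle prediction matches within 0.2 mm. I'll press the square stud, then measure and press the oblong one.

```bash
python3 - <<'E'
from h import *
cmd=goto([.5388,.0159],.0315+.081+.012,max_speed=.05); press(cmd,.0315,fgoal=3.8)
cmd=goto([.4715,.0187],.0302+.081+.020,max_speed=.1); manip.dwell(.1)
s,nd=rel("w_lg",[.4715,.0187],.026,.035,.046)
if np.hypot(*(s[:2]-[.4715,.0187]))<.003 and abs(s[2]-.0302)<.002:
    cmd=goto((s[:2]+[.4715,.0187])/2,s[2]+.081+.012,max_speed=.05); press(cmd,s[2],fgoal=3.8)
    manip.move_l([*cmd[:2],.20],max_speed=.12)
print(manip.current_ee_pos(),manip.current_time())
E
```

```text
[(np.float64(115.5), np.float64(-1.1)), (np.float64(114.4), np.float64(-0.1)), (np.float64(113.4), np.float64(-0.9)), (np.float64(112.7), np.float64(2.9)), (np.float64(111.6), np.float64(3.1)), (np.float64(110.5), np.float64(3.9))]
hold dF [0.13 1.53 3.37] [0.54   0.0176 0.1105] 18.8
w_lg stud [0.4723 0.0187 0.0297] (array([471.9,  18.8]), array([12.6, 13. ]), 59.1) 197 needle [0.4709 0.0189] 34 ncalc [0.471  0.0187]
[(np.float64(113.7), np.float64(-0.0)), (np.float64(112.7), np.float64(0.7)), (np.float64(111.7), np.float64(-0.2)), (np.float64(110.8), np.float64(1.9)), (np.float64(109.8), np.float64(3.0)), (np.float64(108.8), np.float64(2.8)), (np.float64(107.8), np.float64(4.1))]
hold dF [ 0.2  -1.15  4.87] [0.4731 0.0204 0.1077] 23.9417
[0.47263348 0.02039133 0.19913869] 25.0583
```

```bash
python3 - <<'E'
from h import *
c=np.array([.5113,-.2858])
manip.move_ptp([*c,.21],R0); manip.dwell(.1); e=manip.current_ee_pos(); cc=c+(c-e[:2]); print(e)
manip.move_l([*cc,.112],max_speed=.1); manip.dwell(.15)
f0=manip.current_force(); print(manip.current_ee_pos(),f0)
for z in np.arange(.111,.1035,-.001):
    manip.move_l([*cc,z],max_speed=.02); d=(manip.current_force()-f0); print(round(z,4),manip.current_ee_pos()[2].round(4),d.round(1))
    if d[2]>3: break
manip.set_gripper(1.0); manip.dwell(.1)
e=manip.current_ee_pos(); manip.move_l([*cc,.24],max_speed=.15)
manip.move_ptp([.45,-.28,.36],Ry(0)); manip.dwell(.1)
p,X=shot("w_back"); z=X[...,2]; n=np.hypot(X[...,0]-.511,X[...,1]+.285)<.07
m=n&(z>.143)&(z<.16); print("handle",m.sum(),rect(X[m]),np.median(z[m]))
print(manip.current_time())
E
```

```text
[ 0.51164029 -0.28448024  0.21003261]
[ 0.51120801 -0.28730122  0.11257115] [ 0.40758     0.11888791 -1.20159591]
0.111 0.111 [-0.3 -0.5  0.2]
0.11 0.1099 [-0.9 -0.2  1. ]
0.109 0.1089 [-0.7 -0.8  0.9]
0.108 0.1079 [-0.4 -0.4  1.5]
0.107 0.1069 [-0.   0.9  0. ]
0.106 0.1063 [-1.1  0.2  3.5]
handle 337 (array([ 511.1, -287.7]), array([20. , 20.1]), 58.4) 0.14990922581132848
31.7083
```

View pics/w_back.png

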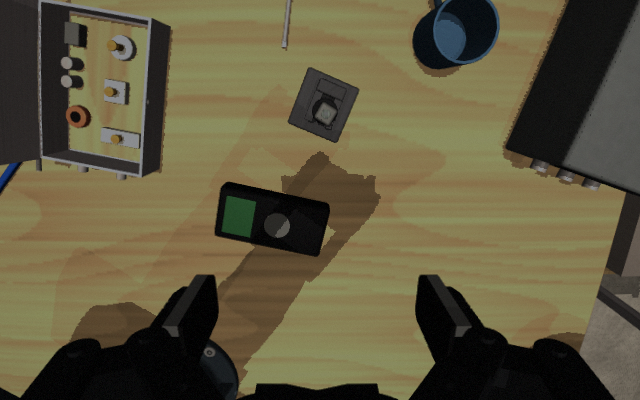

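The tester hangs seated again: handle at (324,113), top at 150 mm, and nothing else has moved. Next I'll tip the lid over from behind with a closed fist.

```bash
cat >> h.py <<'E'
H=np.array([.554,.105]); yc=np.array([np.sin(np.radians(11.5)),np.cos(np.radians(11.5))]); RL=Ry(-11.5)
E
python3 - <<'E'
from h import *
manip.set_gripper(0,40)
a=H+.09*yc; print(manip.inverse_kinematics([*a,.175],RL))
manip.move_ptp([*a,.36],RL); manip.move_l([*a,.175],max_speed=.15)
f0=manip.current_force()
for t in np.arange(.07,-.0701,-.02):
    manip.move_l([*(H+t*yc),.175],max_speed=.08); d=manip.current_force()-f0; print(round(t,3),d.round(1))
    if np.linalg.norm(d)>25: print("stop"); break
manip.move_l([*(H-.07*yc),.30],max_speed=.2); manip.dwell(1.0)
p,X=shot("w_lid"); print(manip.current_ee_pos(),manip.current_time())
z=X[...,2]; r=X[...,:2]-H; yy=r@yc; m=(yy<-.02)&(yy>-.15)&(np.abs(r@[yc[1],-yc[0]])<.095)&(z>.05)&(z<.2)
q=np.polyfit(yy[m],z[m],1); print(m.sum(),q,np.polyval(q,[0,-.14]))
E
```

```text
[ 2.48648217e-01  4.66393168e-01  1.52616351e+00 -4.44089210e-16
  1.14903598e+00  2.02015741e+00]
0.07 [-0.   0.5  0.4]
0.05 [-0.4  1.1 -0.6]
0.03 [0.6 0.  0.7]
0.01 [-1.1 -0.2 -0.7]
-0.01 [-0.4 -0.3 -0.5]
-0.03 [-0.4  1.6 -0.8]
-0.05 [-0.2  0.6 -0.9]
-0.07 [-0.4 -0.4  0.6]
[0.54005107 0.03642943 0.30001109] 40.6583
3630 [-2.73238352  0.06573412] [0.06573412 0.44826781]
```

View pics/w_lid.png

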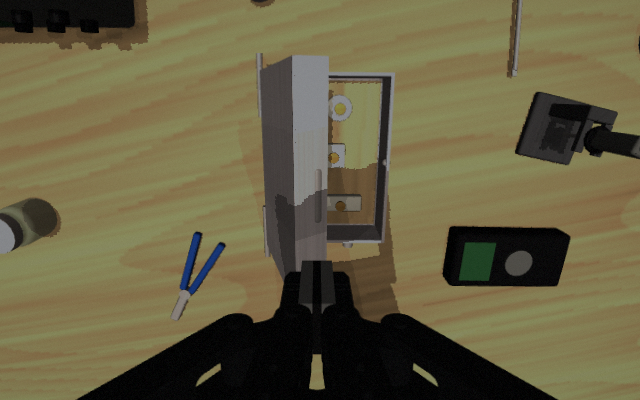

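The lid, edge-on at x≈300–328, stopped at about 1.22 rad and is just short of tipping. I'll push it further.

```bash
cat > lid.py <<'E'
from h import *
def lidfit(tag):
    p,X=shot(tag); z=X[...,2]; r=X[...,:2]-H; yy=r@yc; m=(yy<-.02)&(yy>-.15)&(np.abs(r@[yc[1],-yc[0]])<.095)&(z>.05)&(z<.2)
    A=[]; 
    P=np.c_[yy[m],z[m]]; v=np.linalg.svd(P-np.median(P,0),full_matrices=False)[2][0]
    print(tag,m.sum(),"angle",np.arctan2(abs(v[1]),abs(v[0])),"median",np.median(P,0)); 
E
python3 - <<'E'
from lid import *
manip.move_l([*(H+.03*yc),.30],max_speed=.2); manip.move_l([*(H+.03*yc),.165],max_speed=.15)
f0=manip.current_force()
for t in np.arange(.01,-.0901,-.02):
    manip.move_l([*(H+t*yc),.165],max_speed=.08); d=manip.current_force()-f0; print(round(t,3),d.round(1))
    if np.linalg.norm(d)>25: print("stop"); break
manip.dwell(.5); manip.move_l([*(H-.09*yc),.30],max_speed=.2); manip.dwell(.8)
lidfit("w_lid2"); print(manip.current_time())
E
```

```text
0.01 [-0.5 -0.1 -0.1]
-0.01 [0.9 0.2 0.7]
-0.03 [-0.4 -0.4 -0.3]
-0.05 [-0.4 -1.4 -0.6]
-0.07 [-0.7 -0.6  0. ]
-0.09 [-1.4 -0.4 -0.1]
w_lid2 17220 angle 0.08527333816858071 median [-0.08580276  0.07007516]
46.9333
```

View pics/w_lid2.png

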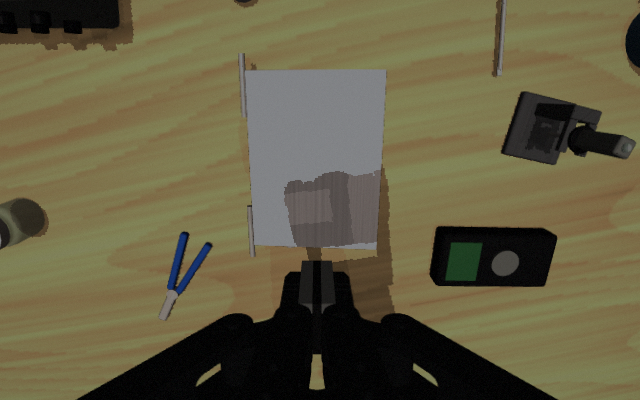

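The lid now covers the case (x 247–385, y 70–248), resting on the catch at 0.085 rad. I'll press its front edge home.

```bash
python3 - <<'E'
from lid import *
e=H-.139*yc
manip.move_l([*e,.09],max_speed=.15); manip.dwell(.1); f0=manip.current_force()
z=.080
while z>.0575:
    manip.move_l([*e,z],max_speed=.03); d=manip.current_force()-f0; print(round(z,4),manip.current_ee_pos()[2].round(4),d.round(1))
    if d[2]>22: break
    z-=.002
manip.move_l([*e,.12],max_speed=.15); manip.move_l([*(H-.13*yc),.30],max_speed=.2); manip.dwell(.3)
lidfit("w_lid3"); print(manip.current_time())
for c in("top","side"): 
    manip.grab_frame(c)
    for n in("tester","meter","spool"): print(c,n,[np.round(x["at"],3).tolist() for x in manip.look_for(c,n)[:1]])
E
```

```text
0.08 0.0798 [-0.   0.1  0.2]
0.078 0.0779 [-0.1 -0.8  0.8]
0.076 0.0759 [ 0.3 -0.2 -0.2]
0.074 0.0739 [ 0.1 -1.2  0.1]
0.072 0.0718 [ 0.1 -1.4 -0.4]
0.07 0.0699 [-0.4 -0.8  0.3]
0.068 0.0679 [-0.3 -1.   0.5]
0.066 0.0659 [-0.1 -1.   0.4]
0.064 0.0639 [-0.   0.4  0.2]
0.062 0.0619 [ 0.3 -0.5 -0.5]
0.06 0.0599 [-1.2 -0.3 -0.2]
0.058 0.0579 [ 0.4  0.  -0.1]
w_lid3 17127 angle 0.08499366611533363 median [-0.08654439  0.07008907]
53.825
top tester [[0.504, -0.284, 0.134]]
top meter [[0.344, -0.21, 0.039]]
top spool [[0.572, 0.029, 0.067]]
side tester [[0.512, -0.281, 0.12]]
side meter [[0.344, -0.184, 0.034]]
side spool [[0.761, -0.103, 0.048]]
```

```bash
python3 - <<'E'
from lid import *
print(manip.current_grip_width(),manip.current_time(),manip.current_ee_pos())
xc=np.array([yc[1],-yc[0]])
for tag in("w_lid2","w_lid3"):
    p,X=cloud(tag); z=X[...,2]; r=X[...,:2]-H; yy=r@yc; xx=r@xc
    for a in(-.16,-.15,-.145,-.139,-.13,-.12,-.1,-.05,-.01):
        m=(abs(yy-a)<.003)&(abs(xx)<.03)&(z<.2); print(tag,a,m.sum(),np.nanmedian(z[m]).round(4) if m.any() else'')
    m=(z>.062)&(z<.085)&(abs(xx)<.15)&(abs(yy+.08)<.12); print("lid ext xx",np.percentile(xx[m],[.5,99.5]),"yy",np.percentile(yy[m],[.5,99.5]))
    m=(np.hypot(*(np.moveaxis(X[...,:2],-1,0)-(H-.13*yc if tag=="w_lid3" else H-.09*yc)[:,None,None]))<.04)&(z>.2)&(z<.42)
    print("fist",m.sum(),z[m].min(),X[m][z[m].argmin()],[ (round(l,2),rect(X[m&(abs(z-l)<.01)])) for l in(.31,.33,.35) if (m&(abs(z-l)<.01)).sum()>5])
E
```

```text
-0.0018002798117319825 54.225 [ 0.52807317 -0.0223866   0.30001361]
w_lid2 -0.16 271 0.0764
w_lid2 -0.15 261 0.0754
w_lid2 -0.145 256 0.0751
w_lid2 -0.139 261 0.0745
w_lid2 -0.13 253 0.0738
w_lid2 -0.12 254 0.073
w_lid2 -0.1 251 0.0712
w_lid2 -0.05 248 0.067
w_lid2 -0.01 234 0.0635
lid ext xx [-0.10461689  0.10754244] yy [-0.16360401 -0.00782827]
fist 24882 0.34049009131482344 [0.5455994  0.01309597 0.34049009] [(0.35, (array([544.8,  16.2]), array([27.3,  6.1]), 79.1))]
w_lid3 -0.16 260 0.0764
w_lid3 -0.15 259 0.0756
w_lid3 -0.145 265 0.0751
w_lid3 -0.139 255 0.0746
w_lid3 -0.13 250 0.0739
w_lid3 -0.12 250 0.0729
w_lid3 -0.1 246 0.0713
w_lid3 -0.05 242 0.067
w_lid3 -0.01 215 0.0635
lid ext xx [-0.1046792   0.10695299] yy [-0.16367112 -0.00792939]
fist 25043 0.3394278682916114 [ 0.53891874 -0.01781186  0.33942787] [(0.35, (array([536.6, -23. ]), array([27.2,  6. ]), 79.0))]
```

View pics/w_lid3.png

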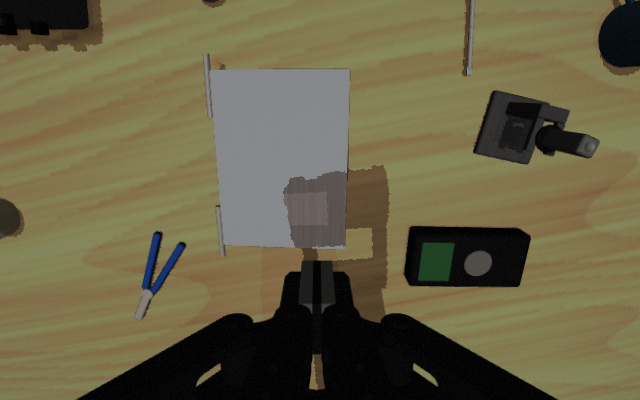

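The closed fingers actually end about 40 mm above the reported TCP. Depth puts the tip at z≈0.34 with the TCP at 0.30, the pixels agree, and it also explains the shallow lid push. So the fist never reached the lid (untouched, 0.085 rad), and I'll press about 40 mm lower, guarded by force.

```bash
python3 - <<'E'
from lid import *
e=H-.139*yc
manip.move_l([*e,.058],max_speed=.2); manip.dwell(.1); f0=manip.current_force(); t0=manip.current_time()
z=.050; hit=0
while z>.008 and manip.current_time()-t0<8:
    manip.move_l([*e,z],max_speed=.03); d=manip.current_force()-f0; print(round(z,4),manip.current_ee_pos()[2].round(4),d.round(1)[2])
    if d[2]>18: break
    hit|=d[2]>2.5; z-=.001 if hit else .002
manip.move_l([*e,.30],max_speed=.25); manip.dwell(.1)
lidfit("w_lid4"); print(manip.current_time())
E
```

```text
0.05 0.0498 -0.6
0.048 0.0479 0.6
0.046 0.0459 0.7
0.044 0.0439 0.6
0.042 0.0419 0.2
0.04 0.0399 0.6
0.038 0.038 1.2
0.036 0.0364 4.4
0.035 0.0352 1.6
0.034 0.034 1.6
0.033 0.0327 0.4
0.032 0.0318 -0.7
0.031 0.0309 -0.0
0.03 0.0299 0.0
0.029 0.0289 0.2
0.028 0.0279 -0.3
0.027 0.0269 0.2
0.026 0.0263 5.0
0.025 0.0261 17.6
0.024 0.0259 28.3
w_lid4 16828 angle 0.000590315528320739 median [-0.08531026  0.06325314]
62.25
```

The lid is at 0.0006 rad, so it has snapped home. The tester is seated and the arm is clear.

```bash
python3 -c "
from bench import manip
print(manip.sign_off(), manip.current_time())"
```

```text
the job is handed in; nothing more can be done
the job is handed in; nothing more can be done
```

The job is handed in: the round, square and oblong studs were each pressed in that order (about 3.4–4.9 N, roughly 2–3 mm by arm travel) and held for over half a second, the tester is back in its rest, and the lid is snapped fully shut, with about 62 s of the 72 s used.

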